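Load the exposure box and hold its spring shutter open at the mark

TASK

Carry the red petri dish, kept level, onto the window of the exposure box so that it sits flat inside the steel ring, and let go of it while the shutter is still shut. Then pull the shutter's black handle out against its spring until the yellow pointer lines up with the red rider on the scale, and finish while still holding the handle there: it springs shut when let go. Leave the rider, the tan dish, the jar and the timer where they are.

Things in the scene. Friction and masses are not known exactly. Their poses are not given: they have to be found in the camera images.
- exposure_box: White box with a window in its top, on a black base plate, screwed down; never moves in a run. Origin on the worktop under the window's centre; its -x axis is the direction in which the shutter is pulled out (roughly towards the robot). White housing: x -45 to +53 mm, y +-52 mm, top at z = 38 mm. Base plate: x -157 to +60 mm, y +-65 mm, 8 mm thick. An aluminium scale rail, its top at z = 14 mm, lies on the base plate at y = +46 to +58 mm, x -150 to -52 mm.
- window (a point): Centre of the window, on its top surface (38 mm above the worktop), the seat of the dish. Round it stands a steel ring: inner diameter 74 mm, outer 80 mm, 3 mm high. Keep the arm clear of the tall mill to the right behind the box (x beyond 0.68 m, y 0 to 0.22 m).
- red_dish: Red petri dish with its lid (the lid is fixed on), about 60 mm across where fingers touch (64 mm to the eye), 12 mm high, 30 to 50 g; loose on the worktop. Origin at the centre of its underside, z up.
- tan_dish: Tan (yellowish) petri dish of the same shape, 62 mm across; leave it alone. Origin at the centre of its underside. The two dishes may lie either way round, 11 to 18 cm apart. Keep the arm clear of the tall computer tower to the right of them (x beyond 0.52 m, y below -0.12 m).
- shutter (a joint): How far the dark steel shutter and its handle are pulled out, in m: 0 shut (where a run starts), at most 0.070. The spring pulls it shut with 2.3 N at 0 and 0.9 N more for each 10 mm pulled out.
- rider (a joint): Place of the red rider on the scale, in m, in the same measure: the pointer lines up with the rider when shutter equals rider. It differs from run to run, 0.030 to 0.060. The rider stays where it is unless pushed.
- handle: The shutter's handle, black: an upright plate 14 mm thick (along the pull, box x) and 34 mm wide (box y), free all round, from 25 to 87 mm above the worktop. Its axes are those of the box. Origin at its foot, in the plate's middle, 19 mm above the worktop; with the shutter shut it stands at box x = -77 mm, y = 0, its back 25 mm in front of the housing. It can be pinched from above, either way.
- handle_top (a point): Middle of the handle's upper edge, 87 mm above the worktop.
- pointer (a point): Tip of the yellow pointer that stands out sideways (box +y) from the handle's foot, 21 mm above the worktop.
- mark (a point): The index of the red rider (8 x 14 mm, 10 mm high, on the scale rail beside the handle's path), 24 mm above the worktop. The pointer lines up with it when both have the same box x.
- red_cap_jar: White jar with a red cap, 52 mm across, 80 mm high, loose; leave it alone. Origin at the centre of its underside.
- timer: Small white desk timer, 52 x 62 x 34 mm, loose; leave it alone. Origin at the centre of its underside.

How it is judged (in metres and radians):
On the way:
1. the red dish sits flat inside the ring on the window, released and at rest, with the shutter shut (horizontal distance between red_dish and window below 0.009 m and z of red_dish in the frame of window below 0.002 m and angle between red_dish's own z axis and vertical below 0.05 rad and linear speed of red_dish below 0.02 m/s and contact force between red_dish and the arm below 0.1 N and contact force between red_dish and the fingers below 0.1 N and value of joint shutter below 0.006 m), for 0.2 s.
At the end, for the whole second after the job is handed in: The robot holds the handle (at least 1 N on it) with the pointer within 5 mm of the rider's index along the scale and still; the red dish lies flat on the window inside the ring (within 9 mm of its centre), untouched (x of pointer in the frame of mark between -0.005 and 0.005 m and velocity of joint shutter between -0.005 and 0.005 m/s and (contact force between handle and the fingers above 1 N or contact force between handle and the arm above 1 N) and horizontal distance between red_dish and window below 0.009 m and z of red_dish in the frame of window below 0.002 m and angle between red_dish's own z axis and vertical below 0.05 rad and contact force between red_dish and the fingers below 0.1 N and contact force between red_dish and the arm below 0.1 N); the arm keeps its last pose, push and grip.
It fails at once if the rider is pushed along by more than 4 mm (distance of mark from where it was at the start of the episode above 0.004 m).
It fails at once if the red dish is tipped by more than 35 degrees (angle between red_dish's own z axis and vertical above 0.61 rad).
It fails at once if the tan dish is moved by more than 20 mm (distance of tan_dish from where it was at the start of the episode above 0.02 m).
It fails at once if the jar is moved by more than 20 mm (distance of red_cap_jar from where it was at the start of the episode above 0.02 m).
It fails at once if the timer is moved by more than 20 mm (distance of timer from where it was at the start of the episode above 0.02 m).
It also fails if it takes over 45 s, if anything falls off the work surface, if the arm or the gripper's body presses on something with over 40 N, if the wrist force passes 120 N, or if a joint passes its speed limit or range.

ROBOT

A 6-joint arm with a two-finger parallel gripper is mounted at the origin on a cart in front of the work surface, level with it; the furniture and walls round the work are solid. World frame = base frame: x ahead of the robot, y to its left, z up, the work surface at z = 0. Lengths are in m, angles in degrees, forces in N, time in s.
With the tool pointing down it reaches from about 0.25 to 0.725 m from the base axis. Payload 9.7 kg.
Tool frame: the origin (TCP) lies at the centre of the arm's flange, where the gripper is bolted on; the fingertips stand bot.tips_ahead ahead of it and the grasp point (between the pads) lies 155 mm ahead of it (bot.tips_ahead is the distance from the TCP to the fingertips, in m); z points along the fingers, y is the line along which they close (so a half turn about z gives the same grasp; the last joint's range is limited). The gripper opens to 85 mm and grips with 20 to 120 N. Pads are 22 mm wide; open, the fingers measure 114 mm over their backs; the gripper's body (76 mm by 85 mm) begins 54 mm behind the grasp point. The pads swing forward as they close: fully open they stand 13 mm farther back than shut.
Start: joints at [-70.015, 4.979, 10.078, 95.1, 0, 90], TCP at [0.188, -0.517, 0.405] pointing down, gripper open.
Joint ranges: [-179.16, 179.16], [-48.56, 103.87], [-65.8, 70.77], [-126.05, 130.52], [-82.76, 87.17], [-180, 180]. Speed limits (degrees/s): [127.2, 127.2, 147.25, 180, 180, 180].

INTERFACE

Orientations are given as [roll, pitch, yaw] about the fixed x, y, z axes, in that order (R = Rz(yaw) Ry(pitch) Rx(roll)).
In Python, from workcell import bot gives the robot as it stands.
- The arm moves only by the tool drive_tool, never from a script. Its argument "plan" is a list of rows, each an object of numbers: "dx", "dy", "dz": the shift along the tool's x, y, z in m; "roll": the turn about the tool's z in rad; "hand": the finger opening in m, from 0 to 0.0854. In form: [{"dx": .., "dy": .., "dz": .., "roll": .., "hand": ..}, ...]. A call has 1 to 20 rows; each row is the pose to reach, as a shift and turn from the pose commanded when the call began, along the tool's axes at that moment; what a row does not reach only later rows make up. A row lasts 1/12 s, in which the tool goes at most 41.7 mm and 7.16 degrees, less where a joint would pass 70% of its speed; a pose out of reach is approached as far as the arm can. A call with a gripper value outside its range is refused whole. The fingers move at their own pace and stop on an object; "force" is the grip in N (left out, the last holds). Time passes only in rows, so rows that repeat a pose let the fingers close. It gives the time, the measured TCP pose, the force and the opening at its end, in the units of the state.
- bot.get_obs(): the state, without advancing time (a new reading comes with each control period).
- bot.camera(name): name is "scene" or "top" or "wrist"; returns a dict with "frame" (420x560x3 uint8, red, green, blue), "z_map" (420x560 float32, m along the optical axis (not along the pixel's ray), 0 where there is no reading), "mtx" (3x3 intrinsics, pixels), "R" (3x3) and "t" (3): a world point X has camera coordinates R X + t. Camera axes: x right, y down, z forward; pixel columns grow to the right and rows downward; lengths in m; the calibration is good to about 2 mm. The wrist camera is an equidistant fisheye: a pixel r from the principal point sees the ray r / f radians off the axis. A picture is of the moment at which its call begins.
- bot.job_done(): hands the job in, once; it reports no verdict.
The state is a dict: "time": time; "q": joint angles; "qd": joint speeds; "joint_efforts": joint torques, N m; "ee_pos": TCP position; "tcp_rot": TCP orientation; "wrist_force": force on the tool from outside, world axes, zero at the start; "torque": the same for the moment, N m; "opening": finger opening in m.
Only numpy, scipy, OpenCV 4.12 (cv2) and the standard library are available. Lean on these libraries where they do the work, as an engineer would, in place of code of your own. Each camera call takes 0.05 s, during which the arm holds its last target. There are 200 camera calls.

## Working session

There is one attempt and no reset: what is moved stays moved. The work goes in short steps, Python scripts to look and compute and a tool call to move; the robot and the scene stay as the last step left them, time stands still between calls to the robot, and variables do not carry over. Pictures are saved under pics/ and viewed, on a budget of 10 in all, crops included, one or two more only if the job needs it, and the job is handed in when it is done.

Besides the shell and the picture viewer there is one more tool, called after "Request:" as name(argument=value, ...) on one line, values as JSON. drive_tool: Moves the arm, as the interface text tells. Its arguments: {"type":"object","properties":{"plan":{"type":"array","items":{"type":"object","properties":{"dx":{"type":"number"},"dy":{"type":"number"},"dz":{"type":"number"},"roll":{"type":"number"},"hand":{"type":"number"}}}},"force":{"type":"number"}},"required":["plan"]}

```bash
mkdir -p pics; ls
python3 - <<'E'
from workcell import bot
import cv2,numpy as np
print(bot.get_obs(), bot.tips_ahead)
for n in("scene","top"):
    c=bot.camera(n); np.savez(f"{n}0.npz",**c); cv2.imwrite(f"pics/{n}0.png",c["frame"][:,:,::-1])
    print(n,c["mtx"],c["R"],c["t"])
a=[cv2.imread(f"pics/{n}0.png") for n in("scene","top")]
E
```

```text
pics
{'time': 0.0, 'q': array([-7.00162053e+01,  5.01228658e+00,  1.00339255e+01,  9.51024134e+01,
        7.76823869e-04,  9.00011288e+01]), 'qd': array([-0.02423043, -0.02018129,  0.0498311 ,  0.04608189, -0.07447235,
        0.05607014]), 'joint_efforts': array([ 1.40912889e-03, -5.20389426e+01,  4.64801002e+01,  1.62689510e-02,
        4.50229618e-05, -9.32594503e-06]), 'ee_pos': array([ 0.18796355, -0.516876  ,  0.40396681]), 'tcp_rot': array([-1.79919225e+02, -7.75231692e-04,  1.99826648e+01]), 'wrist_force': array([-0.11029093, -0.1621022 , -0.40782404]), 'torque': array([-0.00553447, -0.0301835 ,  0.01358111]), 'opening': 0.08568021999541937} 0.1734
scene [[441.69661794   0.         279.70860662]
 [  0.         441.69661794 212.13366953]
 [  0.           0.           1.        ]] [[-0.59559505 -0.80318243 -0.01282662]
 [-0.52007682  0.39773076 -0.75586397]
 [ 0.6121982  -0.44351801 -0.65460304]] [0.46840798 0.28222459 0.80224262]
top [[509.84014414   0.         274.55083961]
 [  0.         509.84014414 217.4050567 ]
 [  0.           0.           1.        ]] [[ 4.29977537e-04 -9.99920445e-01  1.26062876e-02]
 [-9.96467367e-01 -1.48709793e-03 -8.39677053e-02]
 [ 8.39797721e-02 -1.25256499e-02 -9.96388732e-01]] [0.18619131 0.54872417 1.41931974]
```

View pics/top0.png

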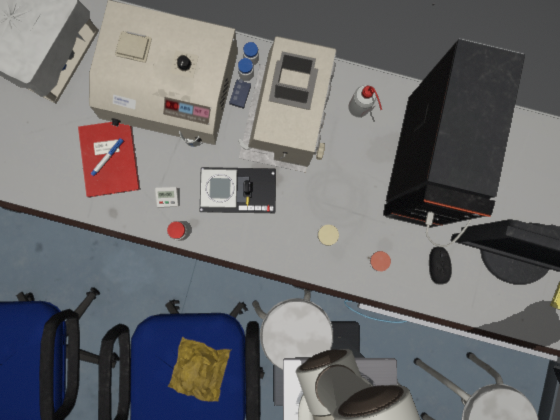

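View pics/scene0.png

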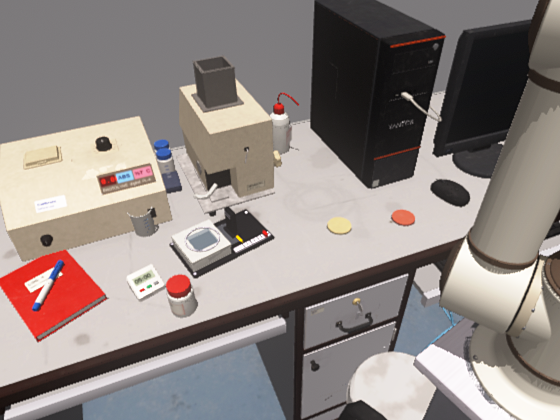

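The top view (image up = +x, right = −y) shows the box at about (238,190), with its window at (220,188), handle at (248,187), pointer at (248,200) and rider near (266,208). The red dish is at (380,261), the tan dish at (328,235), the timer at (167,197) and the jar at (178,231). The scene view agrees.

```bash
cat > h.py <<'E'
import cv2,numpy as np
def ray(c,uv,z):
    """world points on the plane z for pixels uv (pinhole)"""
    uv=np.atleast_2d(np.asarray(uv,float)); K,R,t=c["mtx"],c["R"],c["t"]
    d=np.c_[uv,np.ones(len(uv))]@np.linalg.inv(K).T@R; o=-R.T@t
    return o+d*((z-o[2])/d[:,2])[:,None]
def mask(c,lo,hi,box):
    hsv=cv2.cvtColor(c["frame"],cv2.COLOR_RGB2HSV); m=cv2.inRange(hsv,np.array(lo),np.array(hi))
    o=np.zeros_like(m); x0,y0,x1,y1=box; o[y0:y1,x0:x1]=m[y0:y1,x0:x1]; return o
def cen(m):
    n,l,s,c=cv2.connectedComponentsWithStats(m); i=1+np.argmax(s[1:,4]); return c[i],s[i]
E
python3 - <<'E'
from h import *
T=dict(np.load("top0.npz"));S=dict(np.load("scene0.npz"))
for nm,c,b in(("top",T,(365,245,395,275)),("scene",S,(385,205,420,230))):
    p,s=cen(mask(c,(0,90,80),(10,255,255),b)); print("red",nm,p,s,ray(c,p,.011))
for nm,c,b in(("top",T,(312,222,345,250)),("scene",S,(322,212,358,240))):
    p,s=cen(mask(c,(18,50,80),(40,255,255),b)); print("tan",nm,p,s,ray(c,p,.011))
# white housing
p=mask(T,(0,0,170),(180,60,255),(195,165,240,212)); pp=np.argwhere(p)[:,::-1]
q=cv2.minAreaRect(pp.astype(np.float32)); print("white",q, ray(T,q[0],.038))
# black base
p=mask(T,(0,0,0),(180,255,60),(195,160,282,218)); 
n,l,s,_=cv2.connectedComponentsWithStats(p);print(s)
pp=np.argwhere((p>0))[:,::-1]; q=cv2.minAreaRect(pp.astype(np.float32)); print("dark",q); print(ray(T,cv2.boxPoints(q),.008))
big=cv2.resize(T["frame"][155:225,190:290],None,fx=8,fy=8,interpolation=cv2.INTER_CUBIC)
cv2.imwrite("pics/box.png",big[:,:,::-1])
E
```

```text
red top [380.23762376 260.72277228] [371 251  20  20 303] [[ 0.42665243 -0.11316119  0.011     ]]
red scene [402.97586207 217.11724138] [392 210  23  16 290] [[ 0.41881934 -0.10982075  0.011     ]]
tan top [327.94285714 234.4984127 ] [318 225  21  20 315] [[0.50090475 0.03470066 0.011     ]]
tan scene [338.82934132 225.21257485] [327 217  24  17 334] [[0.49344225 0.03700588 0.011     ]]
white ((220.0, 189.0), (40.0, 38.0), 90.0) [[0.62690442 0.33995471 0.038     ]]
[[     0      0    560    420 234246]
 [   237    169     39     34    945]
 [   237    185      1      5      5]
 [   255    202      1      1      1]
 [   265    202      1      1      1]
 [   212    211      1      1      1]
 [   271    212      1      1      1]]
dark ((243.60153198242188, 190.01019287109375), (62.482547760009766, 43.04465866088867), 0.9710219502449036)
[[0.5677876  0.36500877 0.008     ]
 [0.69201941 0.36424736 0.008     ]
 [0.68942756 0.18472669 0.008     ]
 [0.56504324 0.1867707  0.008     ]]
```

View pics/box.png

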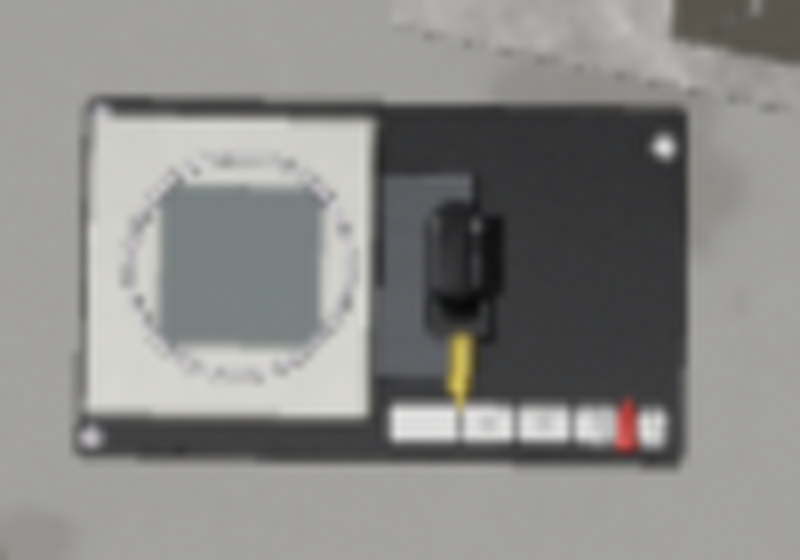

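The crop shows the base plate's corners at about (88,100), (686,107), (683,464) and (78,456). The pointer tip is at (459,405), the rider at x≈626 and the ring centre at about (240,268), all in crop pixels at 8×. Next I fit the box pose from these.

Run:
```python
from h import *
T=dict(np.load("top0.npz"));S=dict(np.load("scene0.npz"))
f=lambda u:(np.array(u,float)-3.5)/8+np.array([190,155])
P=ray(T,f([[88,100],[686,107],[683,464],[78,456]]),.008)[:,:2]
B=np.array([[60,-65],[-157,-65],[-157,65],[60,65]])/1000.
A,_=cv2.estimateAffinePartial2D(B,P); s=np.hypot(A[0,0],A[1,0]); th=np.degrees(np.arctan2(A[1,0],A[0,0]))
print("scale",s,"yaw",th,"origin",A[:,2])
ux=A[:,0]/s
o=ray(T,f([[240,268]]),.041)[0,:2]; print("ring centre",o)
for n,u,z in(("pointer",(459,400),.021),("rider",(626,425),.024),("handle top",(455,255),.087)):
    p=ray(T,f([u]),z)[0,:2]; d=p-o; print(n,p,"box x",d@ux,"box y",d@np.array([-ux[1],ux[0]]))
# depth check
for n,c,u in(("top",T,(380,261)),("scene",S,(403,217)),("top",T,(220,188)),("scene",S,(204,239))):
    d=c["z_map"][u[1],u[0]]; x=np.linalg.inv(c["mtx"])@[*u,1]*d; print(n,u,c["R"].T@(x-c["t"]))
p=mask(S,(0,120,80),(8,255,255),(250,225,275,245));print(cen(p))
```

```text
Traceback (most recent call last):
cv2.error: OpenCV(4.12.0) /io/opencv/modules/calib3d/src/ptsetreg.cpp:1108: error: (-215:Assertion failed) count >= 0 && to.checkVector(2) == count in function 'estimateAffinePartial2D'
```

Request:
drive_tool(plan=[{"dx": 0.36, "dy": -0.3, "dz": 0.05, "roll": 0}, {"dx": 0.36, "dy": -0.3, "dz": 0.05, "roll": 0}, {"dx": 0.36, "dy": -0.3, "dz": 0.05, "roll": 0}, {"dx": 0.36, "dy": -0.3, "dz": 0.05, "roll": 0}, {"dx": 0.36, "dy": -0.3, "dz": 0.05, "roll": 0}, {"dx": 0.36, "dy": -0.3, "dz": 0.05, "roll": 0}, {"dx": 0.36, "dy": -0.3, "dz": 0.05, "roll": 0}, {"dx": 0.36, "dy": -0.3, "dz": 0.05, "roll": 0}, {"dx": 0.36, "dy": -0.3, "dz": 0.05, "roll": 0}, {"dx": 0.36, "dy": -0.3, "dz": 0.05, "roll": 0}, {"dx": 0.36, "dy": -0.3, "dz": 0.05, "roll": 0}, {"dx": 0.36, "dy": -0.3, "dz": 0.05, "roll": 0}, {"dx": 0.36, "dy": -0.3, "dz": 0.05, "roll": 0}, {"dx": 0.36, "dy": -0.3, "dz": 0.05, "roll": 0}])

```text
invalid input at $.plan[0]: expected keys dx, dy, dz, roll, hand
```

```bash
cat > fit.py <<'E'
from h import *
T=dict(np.load("top0.npz"));S=dict(np.load("scene0.npz"))
f=lambda u:(np.array(u,float)-3.5)/8+np.array([190,155])
P=np.ascontiguousarray(ray(T,f([[88,100],[686,107],[683,464],[78,456]]),.008)[:,:2])
B=np.array([[60,-65],[-157,-65],[-157,65],[60,65]])/1000.
A,_=cv2.estimateAffinePartial2D(B,P); s=np.hypot(A[0,0],A[1,0]); th=np.degrees(np.arctan2(A[1,0],A[0,0]))
print("scale",s,"yaw",th,"origin",A[:,2])
ux=A[:,0]/s
o=ray(T,f([[240,268]]),.041)[0,:2]; print("ring centre",o)
for n,u,z in(("pointer",(459,400),.021),("rider",(626,425),.024),("handle top",(455,255),.087)):
    p=ray(T,f([u]),z)[0,:2]; d=p-o; print(n,p,"box x",d@ux,"box y",d@np.array([-ux[1],ux[0]]))
for n,c,u in(("top",T,(380,261)),("scene",S,(403,217)),("top",T,(220,188)),("scene",S,(204,239))):
    d=c["z_map"][u[1],u[0]]; x=np.linalg.inv(c["mtx"])@[*u,1]*d; print(n,u,c["R"].T@(x-c["t"]))
E
python3 fit.py
```

```text
scale 0.9913768088355867 yaw 89.38719108583604 origin [0.62972301 0.34061724]
ring centre [0.62912617 0.34091696]
pointer [0.58501213 0.26494799] box x -0.07643644341425175 box y 0.043298997147897055
rider [0.57590651 0.20580549] box x -0.13567294517175896 box y 0.05177155281364814
handle top [0.62718468 0.26378428] box x -0.07714903957889942 box y 0.001116417383052901
top (380, 261) [ 0.42586622 -0.11299837  0.00860071]
scene (403, 217) [ 0.42337068 -0.11666834  0.00450475]
top (220, 188) [0.63068628 0.340619   0.0313033 ]
scene (204, 239) [0.62761775 0.33385437 0.03552611]
```

Request:
drive_tool(plan=[{"dx": 0.36, "dy": -0.3, "dz": 0.05, "roll": -1.222, "hand": 0.072}, {"dx": 0.36, "dy": -0.3, "dz": 0.05, "roll": -1.222, "hand": 0.072}, {"dx": 0.36, "dy": -0.3, "dz": 0.05, "roll": -1.222, "hand": 0.072}, {"dx": 0.36, "dy": -0.3, "dz": 0.05, "roll": -1.222, "hand": 0.072}, {"dx": 0.36, "dy": -0.3, "dz": 0.05, "roll": -1.222, "hand": 0.072}, {"dx": 0.36, "dy": -0.3, "dz": 0.05, "roll": -1.222, "hand": 0.072}, {"dx": 0.36, "dy": -0.3, "dz": 0.05, "roll": -1.222, "hand": 0.072}, {"dx": 0.36, "dy": -0.3, "dz": 0.05, "roll": -1.222, "hand": 0.072}, {"dx": 0.36, "dy": -0.3, "dz": 0.05, "roll": -1.222, "hand": 0.072}, {"dx": 0.36, "dy": -0.3, "dz": 0.05, "roll": -1.222, "hand": 0.072}, {"dx": 0.36, "dy": -0.3, "dz": 0.05, "roll": -1.222, "hand": 0.072}, {"dx": 0.36, "dy": -0.3, "dz": 0.05, "roll": -1.222, "hand": 0.072}, {"dx": 0.36, "dy": -0.3, "dz": 0.05, "roll": -1.222, "hand": 0.072}, {"dx": 0.36, "dy": -0.3, "dz": 0.05, "roll": -1.222, "hand": 0.072}])

```text
time: 1.27
ee_pos: [0.4239, -0.1113, 0.3543]
tcp_rot: [-179.9, -0.0, 90.1]
wrist_force: [0.7, 0.5, -0.5]
opening: 0.0722
```

Run:
```python
from workcell import bot
import cv2,numpy as np
c=bot.camera("wrist"); np.savez("w1.npz",**c); cv2.imwrite("pics/w1.png",c["frame"][:,:,::-1])
print(c["mtx"],c["R"],c["t"],-c["R"].T@c["t"], bot.tips_ahead)
c=bot.camera("scene"); np.savez("s1.npz",**c)
```

```text
[[325.1922621    0.         282.78649974]
 [  0.         325.1922621  210.18600465]
 [  0.           0.           1.        ]] [[ 9.99996938e-01  2.27217041e-03 -9.80032780e-04]
 [ 2.45751337e-03 -9.58263368e-01  2.85876332e-01]
 [-2.89569770e-04 -2.85877866e-01 -9.58266018e-01]] [-0.42236099 -0.12944181  0.29904852] [ 0.4227644  -0.03758832  0.32315845] 0.1734
```

View pics/w1.png

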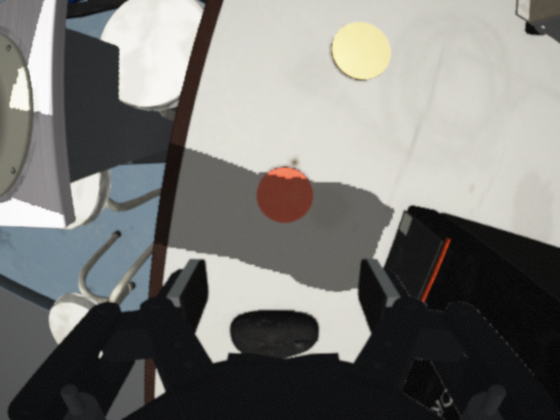

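The wrist view shows the red dish at about (285,194), half in shadow, midway between the fingertips (≈205 and ≈360). The tan dish is well away at (361,51). I'll cast fisheye rays for the dish and estimate the fingertip height.

```bash
cat >> h.py <<'E'
def fray(c,uv,z):
    """as ray(), for the equidistant fisheye wrist camera"""
    uv=np.asarray(uv,float).reshape(-1,1,2); K=c["mtx"]
    n=cv2.fisheye.undistortPoints(uv,K,np.zeros(4)).reshape(-1,2)
    d=np.c_[n,np.ones(len(n))]@c["R"]; o=-c["R"].T@c["t"]
    return o+d*((z-o[2])/d[:,2])[:,None]
def disc(c,m,z,rayf=fray):
    """centre and radius of the circle round the biggest blob, on plane z"""
    ct=max(cv2.findContours(m,cv2.RETR_EXTERNAL,cv2.CHAIN_APPROX_NONE)[0],key=cv2.contourArea)
    p=rayf(c,ct.reshape(-1,2),z)[:,:2].astype(np.float32); (x,y),(a,b),_=cv2.fitEllipse(p.reshape(-1,1,2)*1000); return x/1000,y/1000,a,b
E
python3 - <<'E'
from h import *
W=dict(np.load("w1.npz"));T=dict(np.load("top0.npz"));S=dict(np.load("scene0.npz"))
m=mask(W,(0,90,40),(12,255,255),(240,150,330,235))
print("wrist",disc(W,m,.010))
print("top",disc(T,mask(T,(0,90,80),(10,255,255),(365,245,395,275)),.010,ray))
m=mask(W,(18,50,80),(40,255,255),(320,10,400,90));print("tan wrist",disc(W,m,.010))
z=W["z_map"]
for u in((200,275),(195,300),(370,275),(378,300)):
    d=z[u[1],u[0]]
    print(u,d,W["frame"][u[1],u[0]], (lambda n:W["R"].T@(np.array([*n,1])*d-W["t"]))(cv2.fisheye.undistortPoints(np.array([[u]],float),W["mtx"],np.zeros(4)).ravel()))
E
```

```text
wrist (0.42425997924804687, -0.11542342376708985, 55.075035095214844, 56.16558074951172)
top (0.42671731567382815, -0.11339927673339843, 53.117984771728516, 53.55967330932617)
tan wrist (0.4976308288574219, 0.029741161346435546, 57.26290512084961, 58.672515869140625)
(200, 275) 0.13780637 [13 12 12] [ 0.38643641 -0.10434368  0.19927639]
(195, 300) 0.12621187 [14 15 13] [ 0.38694542 -0.10892046  0.21274108]
(370, 275) 0.12952894 [14 15 13] [ 0.45888446 -0.10023843  0.20666771]
(378, 300) 0.116509944 [16 15 15] [ 0.45889724 -0.10343016  0.22120589]
```

Run:
```python
from h import *
W=dict(np.load("w1.npz"));z=W["z_map"]
vv,uu=np.mgrid[240:340,150:420]; d=z[240:340,150:420].ravel()
n=cv2.fisheye.undistortPoints(np.c_[uu.ravel(),vv.ravel()].astype(float).reshape(-1,1,2),W["mtx"],np.zeros(4)).reshape(-1,2)
X=(np.c_[n,np.ones(len(n))]*d[:,None]-W["t"])@W["R"]
for a,b in((.36,.40),(.445,.49)):
    k=(d>0)&(X[:,2]>.12)&(X[:,2]<.25)&(X[:,0]>a)&(X[:,0]<b); Y=X[k]; print(k.sum(),np.percentile(Y[:,2],[0,1,5,20]),Y[Y[:,2]<np.percentile(Y[:,2],10)].mean(0), np.percentile(Y[:,0],[1,99]))
```

```text
2983 [0.18849144 0.19074643 0.19477392 0.20405305] [ 0.38545446 -0.10705114  0.19445921] [0.37373637 0.3910145 ]
3109 [0.18810157 0.19049526 0.19479443 0.20441761] [ 0.46024182 -0.10695477  0.19446417] [0.45486843 0.47187773]
```

Fingertips read z≈0.1885 m, matching my finger-arc model (8 mm behind the shut position at a 72 mm opening). At a 60 mm opening I want TCP z ≈ 0.174 so the tips stay above the ring later. Descend and grip.

Request:
drive_tool(plan=[{"dx": -0.003, "dy": 0.0, "dz": 0.04, "roll": 0, "hand": 0.072}, {"dx": -0.003, "dy": 0.0, "dz": 0.08, "roll": 0, "hand": 0.072}, {"dx": -0.003, "dy": 0.0, "dz": 0.12, "roll": 0, "hand": 0.072}, {"dx": -0.003, "dy": 0.0, "dz": 0.15, "roll": 0, "hand": 0.072}, {"dx": -0.003, "dy": 0.0, "dz": 0.17, "roll": 0, "hand": 0.072}, {"dx": -0.003, "dy": 0.0, "dz": 0.18, "roll": 0, "hand": 0.072}, {"dx": -0.003, "dy": 0.0, "dz": 0.18, "roll": 0, "hand": 0.072}, {"dx": -0.003, "dy": 0.0, "dz": 0.18, "roll": 0, "hand": 0.072}], force=25)

```text
time: 2.03
ee_pos: [0.4238, -0.1157, 0.1755]
tcp_rot: [180.0, 0.0, 89.9]
wrist_force: [-0.7, 0.4, 0.2]
opening: 0.0721
```

Run:
```python
from workcell import bot
from h import *
c=bot.camera("wrist"); np.savez("w2.npz",**c); cv2.imwrite("pics/w2.png",c["frame"][:,:,::-1])
print(bot.get_obs()["ee_pos"])
print(disc(c,mask(c,(0,90,40),(12,255,255),(150,150,420,330)),.012))
```

```text
[ 0.42416184 -0.11557328  0.17621831]
(0.424216796875, -0.11220932769775391, 53.73847579956055, 56.37582015991211)
```

View pics/w2.png

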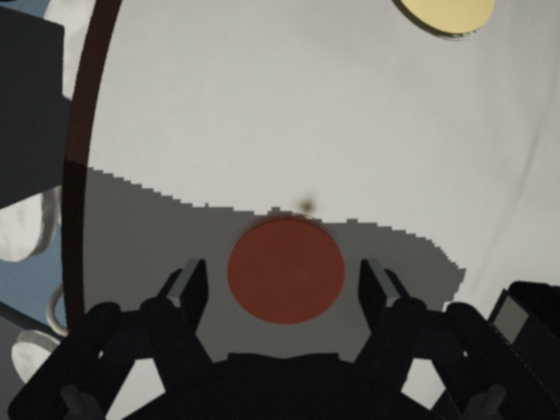

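The dish at (286,270) is centred between the pads at (205,285) and (360,285). Its centre is y≈−0.112 and the tool sits at −0.1155, so I shift +3 mm, go down 1 mm more and close.

Request:
drive_tool(plan=[{"dx": 0.003, "dy": 0.0, "dz": 0.001, "roll": 0, "hand": 0.072}, {"dx": 0.003, "dy": 0.0, "dz": 0.001, "roll": 0, "hand": 0.066}, {"dx": 0.003, "dy": 0.0, "dz": 0.001, "roll": 0, "hand": 0.054}, {"dx": 0.003, "dy": 0.0, "dz": 0.001, "roll": 0, "hand": 0.054}, {"dx": 0.003, "dy": 0.0, "dz": 0.001, "roll": 0, "hand": 0.054}, {"dx": 0.003, "dy": 0.0, "dz": 0.001, "roll": 0, "hand": 0.054}, {"dx": 0.003, "dy": 0.0, "dz": 0.001, "roll": 0, "hand": 0.054}, {"dx": 0.003, "dy": 0.0, "dz": -0.02, "roll": 0, "hand": 0.054}, {"dx": 0.003, "dy": 0.0, "dz": -0.05, "roll": 0, "hand": 0.054}, {"dx": 0.003, "dy": 0.0, "dz": -0.08, "roll": 0, "hand": 0.054}, {"dx": 0.003, "dy": 0.0, "dz": -0.08, "roll": 0, "hand": 0.054}], force=25)

```text
time: 3.0
ee_pos: [0.425, -0.1121, 0.2607]
tcp_rot: [179.6, 0.1, 90.0]
wrist_force: [1.3, -0.9, -0.1]
opening: 0.0583
```

Run:
```python
from workcell import bot
from h import *
c=bot.camera("wrist"); np.savez("w3.npz",**c); cv2.imwrite("pics/w3.png",c["frame"][:,:,::-1])
e=bot.get_obs()["ee_pos"];print(e)
print(disc(c,mask(c,(0,90,40),(12,255,255),(150,150,420,330)),e[2]-.1745+.012))
```

```text
[ 0.42474019 -0.11204002  0.25812038]
(0.42556402587890624, -0.11324063873291015, 54.45874786376953, 56.91515350341797)
```

View pics/w3.png

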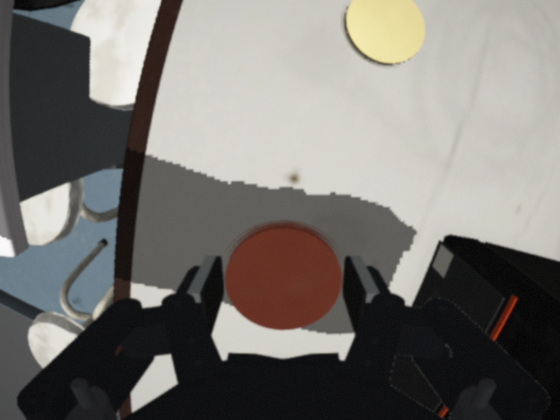

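The dish is held level at (284,276), and its centre is within about 1 mm of the tool axis. I carry it high and pause short of the window to measure the ring with the wrist camera.

Request:
drive_tool(plan=[{"dx": 0.02, "dy": 0.01, "dz": -0.02, "roll": 0, "hand": 0.054}, {"dx": 0.05, "dy": 0.02, "dz": -0.045, "roll": 0, "hand": 0.054}, {"dx": 0.085, "dy": 0.04, "dz": -0.045, "roll": 0, "hand": 0.054}, {"dx": 0.12, "dy": 0.06, "dz": -0.045, "roll": 0, "hand": 0.054}, {"dx": 0.155, "dy": 0.08, "dz": -0.045, "roll": 0, "hand": 0.054}, {"dx": 0.19, "dy": 0.1, "dz": -0.045, "roll": 0, "hand": 0.054}, {"dx": 0.225, "dy": 0.12, "dz": -0.045, "roll": 0, "hand": 0.054}, {"dx": 0.26, "dy": 0.14, "dz": -0.045, "roll": 0, "hand": 0.054}, {"dx": 0.295, "dy": 0.16, "dz": -0.045, "roll": 0, "hand": 0.054}, {"dx": 0.325, "dy": 0.175, "dz": -0.045, "roll": 0, "hand": 0.054}, {"dx": 0.35, "dy": 0.185, "dz": -0.045, "roll": 0, "hand": 0.054}, {"dx": 0.36, "dy": 0.19, "dz": -0.045, "roll": 0, "hand": 0.054}, {"dx": 0.36, "dy": 0.19, "dz": -0.045, "roll": 0, "hand": 0.054}, {"dx": 0.36, "dy": 0.19, "dz": -0.045, "roll": 0, "hand": 0.054}])

```text
time: 4.22
ee_pos: [0.6136, 0.2485, 0.2983]
tcp_rot: [-179.9, 0.1, 90.1]
wrist_force: [-0.0, -0.2, -0.6]
opening: 0.0581
```

Run:
```python
from workcell import bot
from h import *
c=bot.camera("wrist"); np.savez("w4.npz",**c); cv2.imwrite("pics/w4.png",c["frame"][:,:,::-1])
o=bot.get_obs();print(o["ee_pos"],o["tcp_rot"],o["opening"])
```

```text
[0.61350863 0.24776625 0.29882808] [-1.79926348e+02  4.30465305e-02  9.00128484e+01] 0.05808601410591705
```

View pics/w4.png

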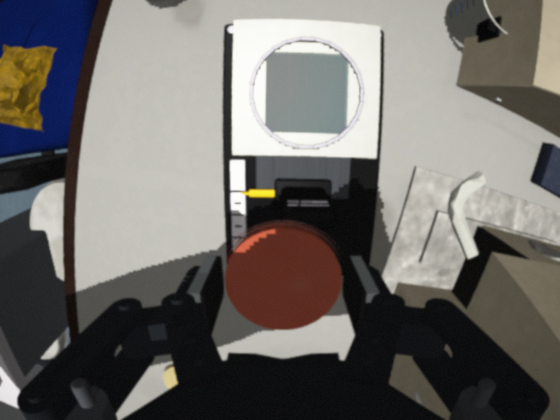

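The ring is centred near (307,92), spanning columns 250–364 and rows 37–148. The white housing's corners are about (232,22), (382,32), (377,157) and (232,154), and the handle is at (303,192).

Run:
```python
from h import *
c=dict(np.load("w4.npz"))
p=fray(c,[(250,92),(364,92),(307,37),(307,148)],.041); print(p, (p[0]+p[1])/2,(p[2]+p[3])/2)
m=mask(c,(75,15,80),(110,120,190),(255,45,360,142)); print(cen(m)); 
ct=max(cv2.findContours(m,0,2)[0],key=cv2.contourArea); q=cv2.minAreaRect(fray(c,ct.reshape(-1,2),.038)[:,:2].astype(np.float32)*1000);print("pane",q)
m=mask(c,(0,0,200),(180,40,255),(225,10,390,165)); ct=max(cv2.findContours(m,0,2)[0],key=cv2.contourArea)
q=cv2.minAreaRect(fray(c,ct.reshape(-1,2),.038)[:,:2].astype(np.float32)*1000);print("housing",q)
```

```text
[[0.58970991 0.33883067 0.041     ]
 [0.66861718 0.34034583 0.041     ]
 [0.62865662 0.37811156 0.041     ]
 [0.62902707 0.29964285 0.041     ]] [0.62916354 0.33958825 0.041     ] [0.62884185 0.33887721 0.041     ]
(array([321.60325934,  97.39168306]), array([ 272,   54,   76,   80, 3559], dtype=int32))
pane ((631.1212158203125, 339.1097412109375), (56.13175582885742, 51.34526062011719), 88.26067352294922)
housing ((626.74609375, 343.4368591308594), (98.94551849365234, 107.67401123046875), 88.8863754272461)
```

Ring centre comes out at (0.629, 0.3395), consistent with the top view. Moving above it, then part way down.

Request:
drive_tool(plan=[{"dx": 0.03, "dy": 0.005, "dz": 0.0, "roll": 0, "hand": 0.054}, {"dx": 0.06, "dy": 0.01, "dz": 0.0, "roll": 0, "hand": 0.054}, {"dx": 0.083, "dy": 0.0145, "dz": 0.0, "roll": 0, "hand": 0.054}, {"dx": 0.0925, "dy": 0.0145, "dz": 0.015, "roll": 0, "hand": 0.054}, {"dx": 0.0925, "dy": 0.0145, "dz": 0.035, "roll": 0, "hand": 0.054}, {"dx": 0.0925, "dy": 0.0145, "dz": 0.055, "roll": 0, "hand": 0.054}, {"dx": 0.0925, "dy": 0.0145, "dz": 0.065, "roll": 0, "hand": 0.054}, {"dx": 0.0925, "dy": 0.0145, "dz": 0.065, "roll": 0, "hand": 0.054}, {"dx": 0.0925, "dy": 0.0145, "dz": 0.065, "roll": 0, "hand": 0.054}])

```text
time: 5.02
ee_pos: [0.6281, 0.3396, 0.2346]
tcp_rot: [-180.0, 0.0, 89.9]
wrist_force: [-0.4, -0.1, -0.2]
opening: 0.0579
```

Run:
```python
from workcell import bot
from h import *
c=bot.camera("wrist"); np.savez("w5.npz",**c); cv2.imwrite("pics/w5.png",c["frame"][:,:,::-1])
o=bot.get_obs();e=o["ee_pos"];print(e,o["tcp_rot"],o["opening"],o["wrist_force"],o["q"])
print(disc(c,mask(c,(0,90,40),(12,255,255),(150,150,420,330)),e[2]-.1745+.012))
```

```text
[0.62840441 0.33985652 0.23577621] [ 1.79952417e+02 -2.13146553e-02  8.99542775e+01] 0.05796963165725142 [ 0.96718809  0.01109535 -0.8769987 ] [ 2.84062243e+01  2.77613387e+01  1.93620742e+01  8.15487445e+01
 -3.92959498e-03  1.18451954e+02]
(0.6270523681640625, 0.3402940673828125, 52.70207595825195, 55.67037582397461)
```

View pics/w5.png

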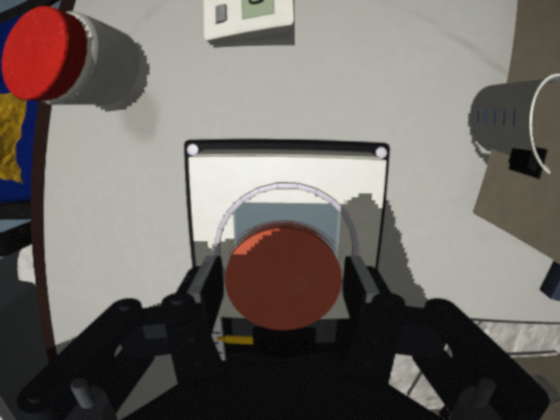

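The dish at (284,276) hangs over the ring, whose back edge is at (286,183) and sides at about (216,235) and (356,235). A quick numeric check of the ring centre before setting down.

Run:
```python
from h import *
c=dict(np.load("w5.npz"))
p=fray(c,[(216,235),(356,235),(286,183)],.041);print(p,"cx",(p[0,0]+p[1,0])/2,"cy from top",p[2,1]-.040)
r=.04; k=np.linalg.lstsq(np.c_[2*p[:,:2],np.ones(3)],(p[:,:2]**2).sum(1),rcond=None)[0];print("circle",k[:2],np.sqrt(k[2]+k[:2]@k[:2]))
```

```text
[[0.59082079 0.3506287  0.041     ]
 [0.66686028 0.3505355  0.041     ]
 [0.62871225 0.37911077 0.041     ]] cx 0.6288405350653643 cy from top 0.3391107720521245
circle [0.62882697 0.33951245] 0.039598488650848584
```

Ring centre (0.6288, 0.3395), dish (0.6275, 0.340): 1 mm correction, set down, release and lift.

Request:
drive_tool(plan=[{"dx": 0.0, "dy": 0.001, "dz": 0.01, "roll": 0, "hand": 0.054}, {"dx": 0.0, "dy": 0.001, "dz": 0.018, "roll": 0, "hand": 0.054}, {"dx": 0.0, "dy": 0.001, "dz": 0.022, "roll": 0, "hand": 0.054}, {"dx": 0.0, "dy": 0.001, "dz": 0.022, "roll": 0, "hand": 0.054}, {"dx": 0.0, "dy": 0.001, "dz": 0.022, "roll": 0, "hand": 0.054}])

```text
time: 5.48
ee_pos: [0.6293, 0.3405, 0.2127]
tcp_rot: [180.0, 0.0, 90.0]
wrist_force: [0.7, -0.8, 1.3]
opening: 0.058
```

Request:
drive_tool(plan=[{"dx": 0.0, "dy": 0.0, "dz": 0.0, "roll": 0, "hand": 0.062}, {"dx": 0.0, "dy": 0.0, "dz": 0.0, "roll": 0, "hand": 0.072}, {"dx": 0.0, "dy": 0.0, "dz": 0.0, "roll": 0, "hand": 0.074}, {"dx": 0.0, "dy": 0.0, "dz": 0.0, "roll": 0, "hand": 0.074}, {"dx": 0.0, "dy": 0.0, "dz": -0.02, "roll": 0, "hand": 0.074}, {"dx": 0.0, "dy": 0.0, "dz": -0.05, "roll": 0, "hand": 0.074}, {"dx": 0.0, "dy": 0.0, "dz": -0.085, "roll": 0, "hand": 0.074}, {"dx": -0.03, "dy": 0.0, "dz": -0.085, "roll": 0, "hand": 0.074}, {"dx": -0.06, "dy": 0.0, "dz": -0.085, "roll": 0, "hand": 0.074}, {"dx": -0.08, "dy": 0.0, "dz": -0.085, "roll": 0, "hand": 0.074}, {"dx": -0.08, "dy": 0.0, "dz": -0.085, "roll": 0, "hand": 0.074}, {"dx": -0.08, "dy": 0.0, "dz": -0.085, "roll": 0, "hand": 0.074}])

```text
time: 6.48
ee_pos: [0.6294, 0.2597, 0.298]
tcp_rot: [180.0, -0.0, 89.9]
wrist_force: [-0.2, 0.3, 0.1]
opening: 0.0741
```

Run:
```python
from workcell import bot
from h import *
c=bot.camera("wrist"); np.savez("w6.npz",**c); cv2.imwrite("pics/w6.png",c["frame"][:,:,::-1])
o=bot.get_obs();e=o["ee_pos"];print(e,o["tcp_rot"],o["opening"],o["wrist_force"])
print("dish",disc(c,mask(c,(0,90,40),(12,255,255),(240,30,370,160)),.050))
t=bot.camera("top");np.savez("top6.npz",**t)
```

```text
[0.62933672 0.26052732 0.29776431] [ 1.79994789e+02 -1.72321430e-02  8.99616984e+01] 0.07408943882208575 [-0.72431547  0.32687599 -0.99071704]
dish (0.6284528198242187, 0.33584234619140624, 54.60969543457031, 54.80610275268555)
```

View pics/w6.png

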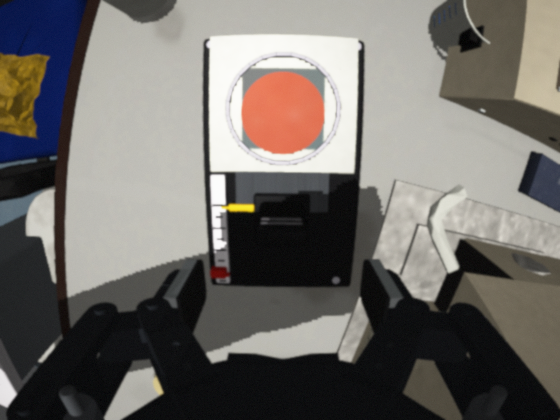

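The dish (283,113) sits flat inside the ring (columns 226–341, rows 53–165), well released. The pointer tip is at (222,208), the rider at (220,273) and the handle top at (281,218). I measure them, and the mill clearance from the depth map.

Run:
```python
from h import *
c=dict(np.load("w6.npz"))
L=fray(c,[(226,109),(341,109),(283,53),(283,165)],.041);print("ring",(L[0]+L[1])/2,(L[2]+L[3])/2)
m=mask(c,(20,120,90),(35,255,255),(212,195,265,225));v=np.argwhere(m);print("yellow rows",v[:,0].min(),v[:,0].max(),"cols",v[:,1].min(),v[:,1].max())
tip=v[v[:,1]<=v[:,1].min()+4].mean(0)[::-1]; P=fray(c,[tip],.021)[0]
m=mask(c,(0,120,50),(8,255,255),(205,258,240,290));p,s=cen(m);print("red",p,s)
v=np.argwhere(m);R=fray(c,[p,(p[0],s[1]),(p[0],s[1]+s[3])],.024)
print("tip",tip,P,"rider",R)
m=mask(c,(0,0,0),(180,255,45),(250,190,330,240))
print("diff",P[1]-R[0,1])
# top view again for rider/pointer unobstructed (time 0), hsv centroids
T=dict(np.load("top0.npz"))
m=mask(T,(0,120,100),(8,255,255),(258,200,278,216));p,_=cen(m);R=ray(T,[p],.024)[0]
m=mask(T,(20,120,90),(35,255,255),(240,195,256,208));v=np.argwhere(m);P=ray(T,[v[:,::-1].mean(0)],.021)[0];print("top",p,R,P,P[1]-R[1])
# obstacles by depth
for n in("top0","scene0"):
    C=dict(np.load(n+".npz"));z=C["z_map"].ravel();vv,uu=np.mgrid[0:420,0:560]
    X=(np.c_[uu.ravel(),vv.ravel(),np.ones(z.size)]@np.linalg.inv(C["mtx"]).T*z[:,None]-C["t"])@C["R"]
    for lo,hi in((.01,.06),(.06,.15),(.15,.5)):
        k=(z>0)&(X[:,2]>lo)&(X[:,2]<hi)&(X[:,1]>.12)&(X[:,1]<.23)&(X[:,0]>.655)&(X[:,0]<.9)
        print(n,lo,k.sum(),np.percentile(X[k,0],[0,2,10]) if k.sum() else "")
```

```text
ring [0.62921734 0.33894823 0.041     ] [0.6288588  0.33836812 0.041     ]
yellow rows 203 212 cols 222 254
red [218.35359116 272.37016575] [210 266  20  13 181]
tip [224.5        206.78571429] [0.58225417 0.26299396 0.021     ] rider [[0.57377308 0.20598089 0.024     ]
 [0.57426998 0.21206434 0.024     ]
 [0.5732295  0.19951372 0.024     ]]
diff 0.05701307138593506
top [268.         208.44444444] [0.57375696 0.20527227 0.024     ] [0.59706892 0.26469601 0.021     ] 0.0594237382422278
top0 0.01 421 [0.65624596 0.65993944 0.68574032]
top0 0.06 220 [0.69124854 0.69684925 0.69883637]
top0 0.15 3997 [0.68948491 0.70176169 0.71548153]
scene0 0.01 978 [0.6790568  0.68531605 0.69487138]
scene0 0.06 1325 [0.68908256 0.69558947 0.69856339]
scene0 0.15 4595 [0.68807852 0.69749656 0.70389655]
```

The mill's nearest surface is x≥0.69, so the present yaw (reaching x≈0.67) is clear. It also keeps the pointer and scale in the wrist camera's view. Descend over the handle and pinch.

Request:
drive_tool(plan=[{"dx": 0.0015, "dy": -0.001, "dz": 0.02, "roll": 0, "hand": 0.074}, {"dx": 0.0015, "dy": -0.001, "dz": 0.045, "roll": 0, "hand": 0.07}, {"dx": 0.0015, "dy": -0.001, "dz": 0.06, "roll": 0, "hand": 0.06}, {"dx": 0.0015, "dy": -0.001, "dz": 0.067, "roll": 0, "hand": 0.05}, {"dx": 0.0015, "dy": -0.001, "dz": 0.067, "roll": 0, "hand": 0.04}, {"dx": 0.0015, "dy": -0.001, "dz": 0.067, "roll": 0, "hand": 0.028}, {"dx": 0.0015, "dy": -0.001, "dz": 0.067, "roll": 0, "hand": 0.028}, {"dx": 0.0015, "dy": -0.001, "dz": 0.067, "roll": 0, "hand": 0.028}, {"dx": 0.0015, "dy": -0.001, "dz": 0.067, "roll": 0, "hand": 0.028}, {"dx": 0.0015, "dy": -0.001, "dz": 0.067, "roll": 0, "hand": 0.028}], force=40)

```text
time: 7.42
ee_pos: [0.6283, 0.2622, 0.2303]
tcp_rot: [-180.0, -0.0, 90.0]
wrist_force: [4.1, 2.5, -13.6]
opening: 0.0332
```

Gripped at 33 mm (the handle's width). Pull 50 mm first, then look.

Request:
drive_tool(plan=[{"dx": 0.0, "dy": 0.0, "dz": 0.0, "roll": 0, "hand": 0.026}, {"dx": -0.006, "dy": 0.0, "dz": 0.0, "roll": 0, "hand": 0.026}, {"dx": -0.014, "dy": 0.0, "dz": 0.0, "roll": 0, "hand": 0.026}, {"dx": -0.024, "dy": 0.0, "dz": 0.0, "roll": 0, "hand": 0.026}, {"dx": -0.034, "dy": 0.0, "dz": 0.0, "roll": 0, "hand": 0.026}, {"dx": -0.043, "dy": 0.0, "dz": 0.0, "roll": 0, "hand": 0.026}, {"dx": -0.049, "dy": 0.0, "dz": 0.0, "roll": 0, "hand": 0.026}, {"dx": -0.05, "dy": 0.0, "dz": 0.0, "roll": 0, "hand": 0.026}, {"dx": -0.05, "dy": 0.0, "dz": 0.0, "roll": 0, "hand": 0.026}, {"dx": -0.05, "dy": 0.0, "dz": 0.0, "roll": 0, "hand": 0.026}, {"dx": -0.05, "dy": 0.0, "dz": 0.0, "roll": 0, "hand": 0.026}], force=60)

```text
time: 8.33
ee_pos: [0.6278, 0.2126, 0.2304]
tcp_rot: [-179.9, -0.1, 90.0]
wrist_force: [0.3, 6.3, -13.1]
opening: 0.033
```

Run:
```python
from workcell import bot
from h import *
c=bot.camera("wrist"); np.savez("w7.npz",**c); t=bot.camera("scene"); np.savez("s7.npz",**t)
o=bot.get_obs();print(o["ee_pos"],o["opening"],o["wrist_force"])
a=cv2.resize(c["frame"][150:350,160:360],None,fx=3,fy=3,interpolation=cv2.INTER_CUBIC)[:,:,::-1]
b=cv2.resize(t["frame"][195:285,160:200+30+60],None,fx=1.5,fy=1.5)[:,:,::-1]
im=np.zeros((600,800,3),np.uint8);im[:600,:600]=a;im[:b.shape[0],600:600+b.shape[1]]=b[:,:200];cv2.imwrite("pics/w7.png",im)
```

```text
[0.62780821 0.21265088 0.23039387] 0.03321582652514753 [  0.20298048   6.95369259 -13.68471499]
```

View pics/w7.png

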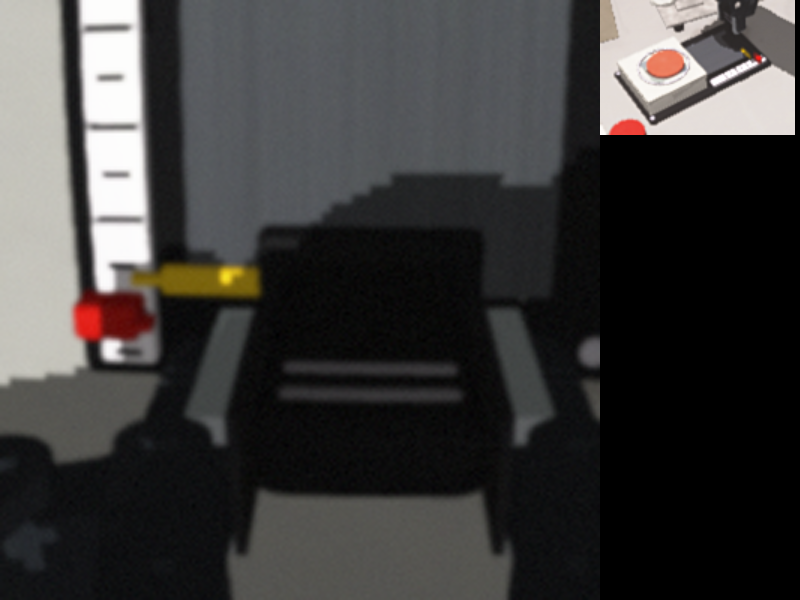

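The pointer tip is at (137,279) and the rider's index at about (150,320) in crop pixels (3×), so there is still some way to go. Converting:

Run:
```python
from h import *
c=dict(np.load("w7.npz")); f=lambda u,v:((u-1)/3+160,(v-1)/3+150)
p=fray(c,[f(137,279)],.021)[0]; print("tip",p)
for n,u,z in(("index",(150,320),.024),("rider centre .024",(122,317),.024),("index .019",(150,320),.019),("index .021",(150,320),.021)):
    r=fray(c,[f(*u)],z)[0]; print(n,r,"remaining",p[1]-r[1])
t=fray(c,[f(110,28),f(115,127),f(120,219)],.014);print(t)
r=fray(c,[f(122,293),f(122,341)],.024);print("rider edges",r)
S=dict(np.load("s7.npz")); m=mask(S,(20,120,90),(35,255,255),(240,220,275,245)); print(cen(m)); m=mask(S,(0,120,80),(8,255,255),(255,225,280,245)); print(cen(m))
```

```text
tip [0.57980188 0.21284456 0.021     ]
index [0.58252724 0.20519807 0.024     ] remaining 0.007646491373738934
rider centre .024 [0.57672049 0.20571523 0.024     ] remaining 0.0071293289568784834
index .019 [0.58126505 0.20288508 0.019     ] remaining 0.00995947640506617
index .021 [0.58176993 0.20381027 0.021     ] remaining 0.009034282392535259
[[0.5758503  0.26251392 0.014     ]
 [0.57573936 0.24258182 0.014     ]
 [0.57537863 0.22320187 0.014     ]]
rider edges [[0.57721663 0.2109953  0.024     ]
 [0.57619178 0.20031222 0.024     ]]
(array([256.5 , 229.85]), array([254, 227,   6,   7,  20], dtype=int32))
(array([264.38461538, 232.88461538]), array([262, 230,   6,   7,  26], dtype=int32))
```

Estimates of the remaining pull: 8.5 mm (rider's far top edge + half its width), 9.0 (index at pointer height), 9.8 (top view). I pull 9 mm more.

Request:
drive_tool(plan=[{"dx": -0.003, "dy": 0.0, "dz": 0.0, "roll": 0, "hand": 0.026}, {"dx": -0.006, "dy": 0.0, "dz": 0.0, "roll": 0, "hand": 0.026}, {"dx": -0.009, "dy": 0.0, "dz": 0.0, "roll": 0, "hand": 0.026}, {"dx": -0.009, "dy": 0.0, "dz": 0.0, "roll": 0, "hand": 0.026}, {"dx": -0.009, "dy": 0.0, "dz": 0.0, "roll": 0, "hand": 0.026}, {"dx": -0.009, "dy": 0.0, "dz": 0.0, "roll": 0, "hand": 0.026}, {"dx": -0.009, "dy": 0.0, "dz": 0.0, "roll": 0, "hand": 0.026}, {"dx": -0.009, "dy": 0.0, "dz": 0.0, "roll": 0, "hand": 0.026}], force=60)

```text
time: 9.1
ee_pos: [0.6277, 0.2038, 0.2304]
tcp_rot: [-179.9, -0.1, 90.0]
wrist_force: [0.7, 7.0, -13.3]
opening: 0.0327
```

Run:
```python
from workcell import bot
from h import *
c=bot.camera("wrist"); np.savez("w8.npz",**c)
o=bot.get_obs();print(o["ee_pos"],o["opening"],o["wrist_force"])
a=cv2.resize(c["frame"][200:300,160:260],None,fx=5,fy=5,interpolation=cv2.INTER_CUBIC)
b=c["frame"][0:300,200:500]; im=np.zeros((500,800,3),np.uint8); im[:,:500]=a; im[:300,500:]=b
cv2.imwrite("pics/w8.png",im[:,:,::-1])
```

```text
[0.62770109 0.20380122 0.23039859] 0.0330542699297056 [ -0.15876703   8.31501145 -13.60251239]
```

View pics/w8.png

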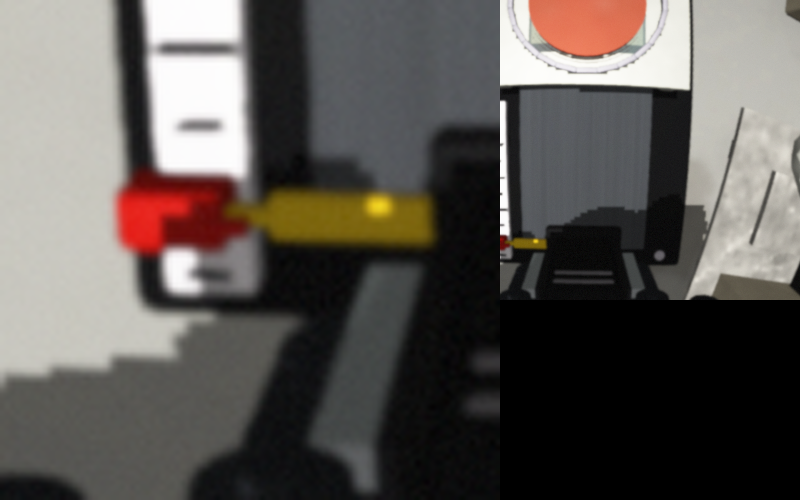

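The pointer tip (228,212) and the rider's index (~245,220) are within about 0.5–1 mm, at ~16 px/mm in the crop. The red dish is still inside the ring, and the grip holds with 8 N of spring load. Handing in.

```bash
python3 -c "
from workcell import bot
o=bot.get_obs();print(o['time'],o['opening'],o['wrist_force'],abs(o['qd']).max());print(bot.job_done())"
```

```text
9.15 0.0330542699297056 [ -0.15876703   8.31501145 -13.60251239] 0.08587870352597649
the job is handed in; nothing more can be done
None
```

The job is handed in at 9.15 s of the 45 s allowed; it reports no verdict, so these are my own checks.

**Dish:** I carried the red dish level to the window and released it flat inside the ring with the shutter shut. It measured about 3 mm from the ring's centre, against a limit of 9 mm. The last picture still shows it inside the ring.

**Shutter:** I pinched the handle from above and pulled it about 58.5 mm. In the last picture the pointer is within about 1 mm of the rider's index, against a limit of 5 mm. The gripper still holds the handle at a 33 mm opening with the grip set to 60 N, and the wrist reads about 8 N from the spring.

**Other objects:** I saw no sign that the rider, tan dish, jar or timer moved, but I did not measure them again at the end.

**Disagreements:**
- The estimates of the last stretch of pull ran from 7.1 to 10 mm depending on view and assumed height. I gave most weight to 8.5–9.8 mm and used 9 mm.
- The scene and top cameras differed by up to 8 mm on the dishes' positions, so I relied on close wrist views.
- A steady 13 N vertical load on the wrist remained after gripping the handle.

I viewed 11 pictures, one over the budget of 10.

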